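Clamp the chutney jar in the one-handed kitchen board's quick-release vise

TASK

Clamp the brass-lidded chutney jar in the vise of the one-handed preparation board, so that its lid can be twisted off with one hand: hold the red quick-release lever down while you slide the jaw gently up to the jar until the jar sits against both jaws, let the lever spring up again, then turn the crank clockwise until the jar is held firmly, but not so hard that the glass could crack. Leave the jar standing upright on the board, centred between the two jaws, and do not disturb the bread, the spreader or the other things about.

Things in the scene. Friction and masses are not known exactly. Their poses are not given: they have to be found in the camera images.
- board: bamboo preparation board, 420 mm (its x) by 280 mm (its y), standing fast on rubber feet; origin at the middle of its underside, z up; its working top is 25 mm above the origin. The vise runs along its x on the centre line: crank at the -x end, then the sliding jaw (moves to +x to close), the jar, and the fixed jaw at +x.
- jar: closed glass jar of chutney, paper label, brass lid: diameter 80 mm, glass 84 mm tall, 104 mm with the lid, 0.3 to 0.5 kg; origin at the centre of its underside, z up. It stands loose in front of the fixed jaw, 5 to 17 mm short of its seat and up to 4 mm off the vise's centre line; the jaws centre it, and it slides on the board under about 3 N. The glass may crack above 80 N of squeeze.
- fixed_jaw_face (a point): middle of the fixed jaw's face, 45 mm above the board's top, on the vise's centre line. The jaw's two black rubber faces form a vee (40 degrees each way); a seated jar's axis is 31 mm from this point towards the sliding jaw.
- jaw: white sliding jaw plate, 104 mm wide, top 79 mm above the board's top, on the end of the screw of the white block behind it, which carries lever and crank; origin under its face, x to the fixed jaw. Lever down: jaw and block slide together along the board (about 3 N of drag). Lever up: the block's half-nut grips the rack, and only the screw moves the jaw.
- jaw_face (a point): middle of the sliding jaw's face, 45 mm above the board's top. Same vee as the fixed jaw: when it touches the centred jar, the jar's axis is 31 mm in front of it (board +x), so with the jar just seated against both jaws the two face points are 61 to 62 mm apart. The rubber is hard: from just touching to the right squeeze the faces close by only about half a mm.
- lever_saddle (a point): middle of the thumb saddle on top of the red quick-release lever, the surface to press on; about 85 to 90 mm behind the jaw's face (board -x), 94 mm above the board's top when up. 38 mm long (x) by 42 mm wide (y), with a lip 10 mm high at its front end and 6 mm at its back end, so closed fingertips pressing in it can also push the block and jaw along.
- lever (a joint): quick-release lever, rad: 0 up (locked), 0.30 fully down on its stop, about 13 mm lower at the saddle; hinged at its front end, 45 mm from the saddle's middle. It starts to move at 1 to 2 N and takes about 13 N near the stop; the half-nut is free of the rack only from about 0.25 rad on, so hold it nearly on its stop while sliding. It springs up when let go.
- crank (a joint): crank angle, rad: 0 with its arm straight up, growing clockwise as seen from the crank's end (from -x looking to +x), which tightens: from the top the grip goes to the board's -y, then down. 20 mm of jaw travel a turn (3.2 mm a rad). The rack has up to 3 mm of play: the first rad or so may push the block back instead of squeezing the jar. The crank stays where it is left.
- crank_axis (a point): point on the crank's axis of turning (parallel to board x), level with the middle of the crank's grip, 62 mm above the board's top. It slides with the block, not with the screw. Feel along the circle at the grip: running free the crank takes about 7 N; each 10 N of squeeze on the jar adds about 0.7 N.
- crank_grip_mid (a point): middle of the crank's black grip: a round bar 18 mm thick, 50 mm long, along board x, 35 mm from the axis. It spins freely on its pin, so it can be pinched from above and led round without turning the hand. A jar held firmly is squeezed with 25 to 60 N; about 40 N is right, which is some 3 N more at the grip than running free.
- bread_low: lower slice of bread lying on the board's +y side beside the jar, 107 by 58 mm, 16 mm thick; leave it alone (origin: centre of its underside)
- bread_top: upper slice, lying on the lower one; leave it alone (origin: centre of its underside)
- spreader: flat wooden spreader, about 200 mm long, lying along the board's -y side; leave it alone (origin: centre of its underside)
- honey: honey jar with a yellow lid, 64 mm across, 100 mm tall, beside the board; leave it alone (origin: centre of its underside)
- mug: blue mug, 80 mm across, 90 mm tall, beside the board; leave it alone (origin: centre of its underside)
- spoon: spoon lying to the robot's right of the board; leave it alone (origin: centre of its underside)
- pepper_mill: dark wooden pepper mill, 122 mm tall, to the left of the board; leave it alone (origin: centre of its underside)
- ramekin: white bowl, 84 mm across, 45 mm tall, to the left of the board; leave it alone (origin: centre of its underside)

How it is judged:
By the outcome, as a careful person would: the job done as asked, in the order asked, and still so for the second after the job is handed in, with the robot touching nothing.
It also fails if it takes over 72 s, if anything falls off the work surface, if the arm or the gripper's body presses on something with over 40 N, if the wrist force passes 120 N, or if a joint passes its speed limit or range.

ROBOT

A 6-joint arm with a two-finger parallel gripper is mounted at the origin on the work surface. World frame = base frame: x ahead of the robot, y to its left, z up, the work surface at z = 0. Lengths are in m, angles in rad, forces in N, time in s.
With the tool pointing down it reaches from about 0.375 to 0.975 m from the base axis. Payload 3.8 kg.
Tool frame: the origin (TCP) lies at the very end of the fingers, on their centre line; the grasp point (between the pads) lies 19 mm behind it; z points along the fingers, y is the line along which they close (so a half turn about z gives the same grasp; the last joint's range is limited). The gripper opens to 88 mm and grips with 3 to 60 N. Pads are 18 mm wide; open, the fingers measure 123 mm over their backs; the gripper's body (75 mm by 187 mm) begins 45 mm behind the grasp point.
Start: joints at [-1.357, 0.264, 1.604, -0, 1.274, -0.037], TCP at [0.168, -0.654, 0.239] pointing down, gripper open.
Joint ranges: [-2.63, 2.63], [-0.94, 2.18], [0.31, 2.57], [-1.31, 4.45], [0, 2.66], [-2.55, 2.55]. Speed limits (rad/s): [2.57, 2.57, 3.14, 3.14, 3.14, 3.14].

INTERFACE

Orientations are given as [roll, pitch, yaw] about the fixed x, y, z axes, in that order (R = Rz(yaw) Ry(pitch) Rx(roll)).
In Python, from plant import r gives the robot as it stands.
- The arm moves only by the shell command python3 -m crank FILE [FORCE], which reads ROWS from the file FILE. ROWS is a JSON object with one list for each field, all of the same length, 1 to 8, a row being the entries at one place: sx, sy, sz (the shift in parts of the range, where 1.0 means 1 m), drx, dry, drz (a rotation vector in a scale on which 1.0 is pi rad), finger_gap (the opening from 0.0 (shut) to 1.0 (fully open)); each row is the pose to reach, as a shift and turn from the pose commanded when the command began, along the tool's axes at that moment; what a row does not reach only later rows make up. A row lasts 1/12 s, in which the tool goes at most 0.0417 m and 0.125 rad, less where a joint would pass 70% of its speed; a pose out of reach is approached as far as the arm can. The fingers move at their own pace and stop on an object; FORCE is the grip in N (left out, the last holds). Time passes only in rows, so rows that do not move let the fingers close. It prints the time, the measured TCP pose, the force, the opening and the grip force at its end. Shift and turn numbers lie between -1 and 1, and a call with a number outside is refused. Input that does not fit is refused with a message, and nothing moves.
- r.state(): the state, without advancing time (a new reading comes with each control period).
- r.get_image(name): name is "scene" or "side" or "wrist"; returns the picture (420x560x3 uint8, red, green, blue); there is no depth.
- r.camera_model(name): a dict with "K" (3x3 intrinsics, pixels), "k1" (the pictures are not rectified: a ray, as slopes to the right and down, at radius r is drawn at 1 + k1 r^2 times it, then the intrinsics apply), "R" (3x3) and "t" (3): a world point X has camera coordinates R X + t. Camera axes: x right, y down, z forward; pixel columns grow to the right and rows downward; lengths in m; the calibration is good to about 2 mm. A picture is of the moment at which its call begins: read the wrist's pose just before it. camera_model takes no time and is no camera call; for the wrist camera it gives the pose at the moment of the call.
- r.job_done(): hands the job in; it is judged then, once.
The state is a dict: "time_s": time; "qpos": joint angles; "dq": joint speeds; "joint_torque": joint torques, N m; "position": TCP position; "tool_rot": TCP orientation; "ft_force": force on the tool from outside, world axes, zero at the start; "torque": the same for the moment, N m; "gripper_width": opening from 0.0 (shut) to 1.0 (fully open); "grasp_force": force on a finger pad.
Only numpy, scipy, OpenCV 4.12 (cv2) and the standard library are available. Lean on these libraries where they do the work, as an engineer would, in place of code of your own. Each camera call takes 0.05 s, during which the arm holds its last target. There are 200 camera calls.

## Working session

There is one attempt and no reset: what is moved stays moved. The work goes in short steps, Python scripts to look and compute and a shell command to move; the robot and the scene stay as the last step left them, time stands still between calls to the robot, and variables do not carry over. Pictures are saved under pics/ and viewed, at most 10 in all, crops included, and the job is handed in when it is done.

```bash
ls; mkdir -p pics; python3 - <<'E'
from plant import r
import cv2
s=r.state();print({k:s[k] for k in('time_s','position','tool_rot','ft_force','gripper_width')})
for n in('scene','side'):
    cv2.imwrite(f'pics/{n}0.png',r.get_image(n)[:,:,::-1]);m=r.camera_model(n);print(n,m)
E
```

```text
pics
{'time_s': 0.0, 'position': array([ 0.1673922 , -0.65319852,  0.23741889]), 'tool_rot': array([-3.13943935e+00, -6.94352379e-05,  2.50865403e-01]), 'ft_force': array([-1.1176137 , -0.16303302, -0.60656253]), 'gripper_width': 0.9969311715494971}
scene {'K': array([[440.36935418,   0.        , 277.94690196],
       [  0.        , 440.36935418, 207.45670958],
       [  0.        ,   0.        ,   1.        ]]), 'k1': -0.022963251852388098, 'R': array([[ 0.33166111,  0.94331302,  0.01270627],
       [ 0.60307751, -0.20164141, -0.77177604],
       [-0.72546428,  0.26363096, -0.63576748]]), 't': array([-0.17227468, -0.20926423,  1.56528219])}
side {'K': array([[428.47028389,   0.        , 275.2811194 ],
       [  0.        , 428.47028389, 208.46011843],
       [  0.        ,   0.        ,   1.        ]]), 'k1': -0.0054744768482935064, 'R': array([[-0.84916388, -0.527757  ,  0.01983065],
       [-0.36665308,  0.5620898 , -0.741364  ],
       [ 0.38011344, -0.6368105 , -0.67081008]]), 't': array([0.39800499, 0.2551149 , 1.0463295 ])}
```

View pics/scene0.png

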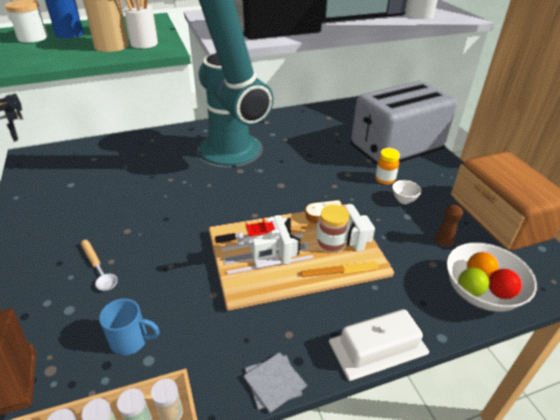

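View pics/side0.png

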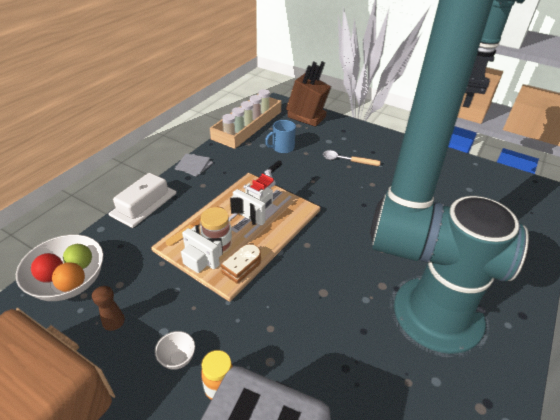

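The scene view shows the board at about (300,250), with the crank at (222,238), the red lever at (260,228), the jar at (333,225) and the fixed jaw at (362,230). The side view shows the same layout, with the bread on the robot's side. I'll enlarge both.

```bash
python3 - <<'E'
import cv2
a=cv2.imread('pics/scene0.png')[190:310,200:400];b=cv2.imread('pics/side0.png')[155:305,145:330]
cv2.imwrite('pics/c1.png',cv2.resize(a,(800,480),interpolation=cv2.INTER_CUBIC))
cv2.imwrite('pics/c2.png',cv2.resize(b,(740,600),interpolation=cv2.INTER_CUBIC))
E
```

```text
(no output)
```

View pics/c1.png

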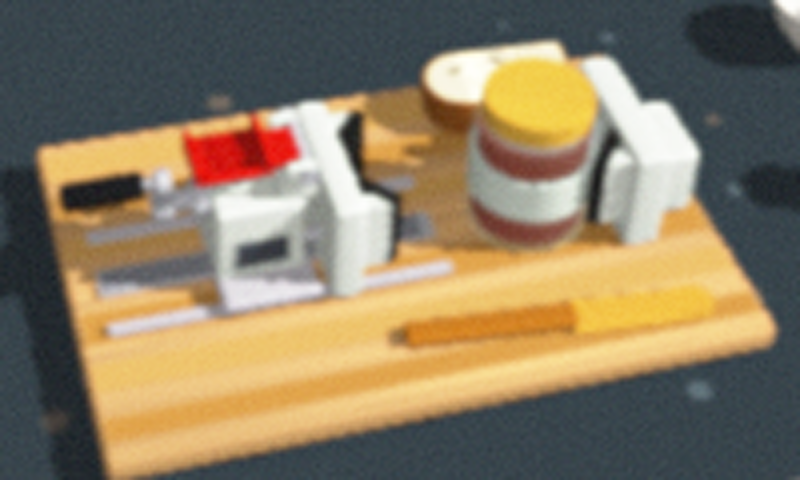

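View pics/c2.png

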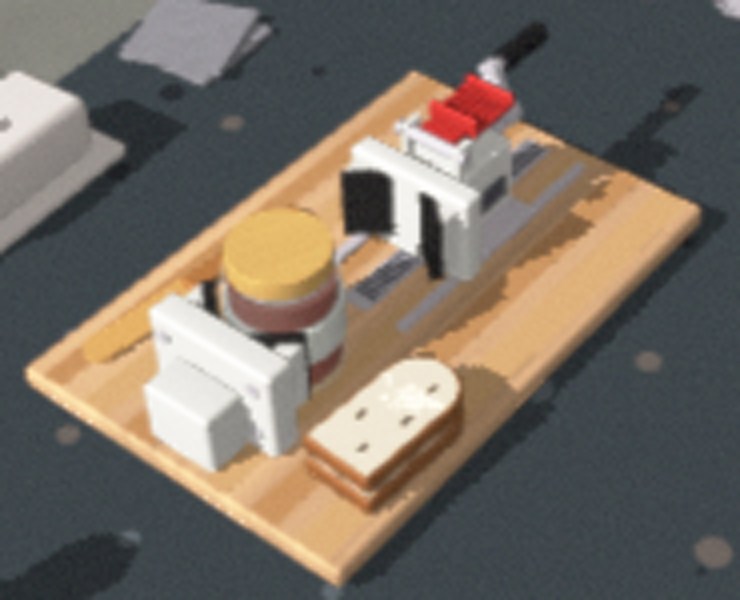

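The crops show the board corners, the jar lid (scene ≈(335,213), side ≈(215,216)), the red saddle (scene ≈(257,229), side ≈(266,179)) and the black crank grip (scene ≈(225,238), side ≈(275,166)). Next I'll triangulate these points.

```bash
cat > h.py <<'E'
import numpy as np
from plant import r
from scipy.optimize import least_squares
def proj(m,X):
    c=m['R']@np.asarray(X)+m['t'];s=c[:2]/c[2];s=s*(1+m['k1']*(s@s))
    return m['K'][:2,:2]@s+m['K'][:2,2]
def tri(obs): # [(model,px)]
    f=lambda X:np.concatenate([proj(m,X)-p for m,p in obs])
    o=least_squares(f,[.6,0,.08]);return o.x,np.sqrt(np.mean(o.fun**2))
def plane(m,p,z):
    o=least_squares(lambda q:proj(m,[q[0],q[1],z])-p,[.6,0]);return o.x
def pose(s=None):
    s=s or r.state();from scipy.spatial.transform import Rotation as R
    return np.array(s['position']),R.from_euler('xyz',s['tool_rot']).as_matrix()
E
cat > m.py <<'E'
from h import *
S=r.camera_model('scene');D=r.camera_model('side')
s=lambda x,y:np.array([200+(x-1.5)/4,190+(y-1.5)/4]);d=lambda x,y:np.array([145+(x-1.5)/4,155+(y-1.5)/4])
C=[(-.21,.14),(.21,.14),(.21,-.14),(-.21,-.14)]
ob=[(S,0,s(40,150)),(S,2,s(775,325)),(S,3,s(110,462)),(D,0,d(700,208)),(D,1,d(340,572)),(D,2,d(27,372)),(D,3,d(415,72))]
def W(b,x,y,z): c,n=np.cos(b[2]),np.sin(b[2]);return [b[0]+c*x-n*y,b[1]+n*x+c*y,z]
f=lambda b:np.concatenate([proj(m,W(b,*C[i],.025))-p for m,i,p in ob])
o=least_squares(f,[.6,0,1.57],loss='soft_l1');b=o.x;print('board',b.round(4),f(b).reshape(-1,2).round(1).tolist())
def L(X): c,n=np.cos(b[2]),np.sin(b[2]);e=np.array(X[:2])-b[:2];return np.array([c*e[0]+n*e[1],-n*e[0]+c*e[1],X[2]])
for n,a,c in [('lid',s(541,90),d(280,243)),('gripmid',s(102,191),d(521,46)),('gripin',s(140,188),d(500,62)),('saddle',s(225,155),d(485,98)),
  ('jawtopA',s(313,104),d(475,190)),('fixtop',s(605,60),d(298,378)),('jawtopB',s(345,195),d(352,145)),('jawface',s(355,195),d(352,150))]:
    X,e=tri([(S,a),(D,c)]);print(n,X.round(4),'rms',round(e,2),'board',L(X).round(4))
for n,m,p in(('S',S,s(541,90)),('D',D,d(280,243))): print('lid plane',n,L([*plane(m,p,.129),.129]).round(4))
E
python3 m.py
```

```text
board [0.5644 0.0358 1.4991] [[-1.0, -0.9], [0.9, 0.2], [-0.4, 0.7], [1.2, -0.0], [0.2, 1.5], [-1.0, -0.1], [-0.3, -0.4]]
lid [0.5764 0.1276 0.1314] rms 0.3 board [ 0.0924 -0.0055  0.1314]
gripmid [ 0.5668 -0.1505  0.1197] rms 0.06 board [-0.1857 -0.0158  0.1197]
gripin [ 0.5702 -0.128   0.1181] rms 0.1 board [-0.1629 -0.0176  0.1181]
saddle [ 0.5565 -0.0754  0.1207] rms 1.44 board [-1.115e-01 -1.000e-04  1.207e-01]
jawtopA [ 0.5156 -0.0034  0.1076] rms 0.94 board [-0.0426  0.0458  0.1076]
fixtop [0.52   0.1964 0.0976] rms 2.28 board [0.1569 0.0557 0.0976]
jawtopB [ 0.6095 -0.0076  0.1083] rms 1.82 board [-0.0401 -0.0481  0.1083]
jawface [ 0.6083 -0.0024  0.1066] rms 1.28 board [-0.0349 -0.0466  0.1066]
lid plane S [ 0.0944 -0.0037  0.129 ]
lid plane D [ 0.0896 -0.0069  0.129 ]
```

Everything agrees with the given heights: the lid triangulates at 0.131 m against 0.129 expected, the saddle at 0.121 against 0.119, and the grip lies 35 mm from its axis at a crank angle of about 0.46 rad. I'll move above the saddle and turn the tool to the board's yaw, keeping the fingers open so the wrist view stays clear.

Careful with the scale: turns go in shares of pi rad. That gives: -0.56 rad / 3.1416 = -0.1783.

```bash
echo '{"sx": [0.03, 0.06, 0.09, 0.12, 0.15, 0.18, 0.207, 0.234], "sy": [-0.026, -0.053, -0.08, -0.106, -0.133, -0.16, -0.185, -0.209], "sz": [-0.004, -0.008, -0.012, -0.016, -0.02, -0.024, -0.027, -0.03], "drx": [0, 0, 0, 0, 0, 0, 0, 0], "dry": [0, 0, 0, 0, 0, 0, 0, 0], "drz": [-0.0223, -0.0446, -0.0668, -0.0891, -0.1114, -0.1337, -0.156, -0.1783], "finger_gap": [1, 1, 1, 1, 1, 1, 1, 1]}' > mv.in && python3 -m crank mv.in
echo '{"sx": [0.038, 0.076, 0.114, 0.152, 0.19, 0.228, 0.26, 0.28], "sy": [-0.0064, -0.0128, -0.0192, -0.0256, -0.032, -0.038, -0.044, -0.048], "sz": [-0.004, -0.008, -0.012, -0.016, -0.02, -0.024, -0.028, -0.03], "drx": [0, 0, 0, 0, 0, 0, 0, 0], "dry": [0, 0, 0, 0, 0, 0, 0, 0], "drz": [-0.0223, -0.0446, -0.0668, -0.0891, -0.1114, -0.1337, -0.156, -0.1783], "finger_gap": [1, 1, 1, 1, 1, 1, 1, 1]}' > mv.in && python3 -m crank mv.in
```

```text
time_s: 0.77
position: [0.3428, -0.3912, 0.2685]
tool_rot: [-3.141, -0.0, 0.814]
ft_force: [0.9, 0.1, 0.5]
gripper_width: 1.003
grasp_force: 0.0
time_s: 1.43
position: [0.5017, -0.1544, 0.2989]
tool_rot: [3.141, -0.001, 1.376]
ft_force: [-0.7, 0.7, 0.1]
gripper_width: 1.0
grasp_force: 0.0
```

```bash
python3 - <<'E'
from h import *
import cv2
print(r.state()['time_s'],pose()[0],r.state()['tool_rot'])
m=r.camera_model('wrist');print('cam',-m['R'].T@m['t'],m['R'][2]);b=[.5644,.0358]
for n,X in dict(saddle=[.5565,-.0754,.119],grip=[.5668,-.1505,.1197],lid=[.5764,.1276,.129]).items():print(n,proj(m,X))
np.save('w1.npy',[m]);cv2.imwrite('pics/w1.png',cv2.resize(r.get_image('wrist')[:,:,::-1],(800,600)))
E
```

```text
1.4333 [ 0.50170201 -0.15441529  0.29886008] [ 3.14123220e+00 -9.74536516e-04  1.37647349e+00]
cam [ 0.51587314 -0.08526165  0.44487739] [-0.05378008 -0.27319916 -0.96045298]
saddle [313.64627669 111.26974052]
grip [333.35908944 177.97621527]
lid [ 299.06772093 -130.62650624]
```

View pics/w1.png

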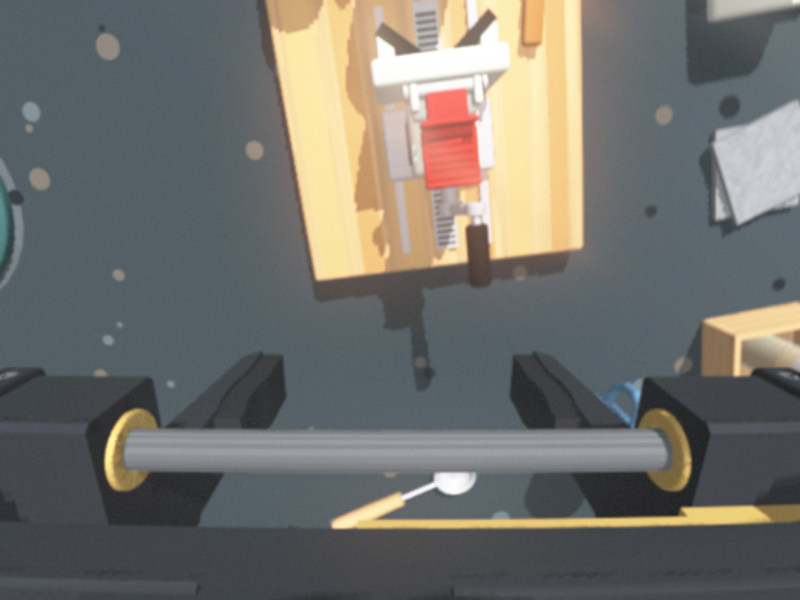

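The wrist view shows the saddle's middle at about (451,155), the grip from (477,228) to (480,285), the board's -x corners at (317,280) and (583,247), and the jaw's top edge from (373,62) to (508,45). The predictions were within 3 px.

```bash
python3 - <<'E'
from h import *
m=np.load('w1.npy',allow_pickle=True)[0];k=.7
b=[.5644,.0358,1.4991]
def L(X): c,n=np.cos(b[2]),np.sin(b[2]);e=np.array(X[:2])-b[:2];return np.array([c*e[0]+n*e[1],-n*e[0]+c*e[1]])
for n,p,z in [('cornA',(317,277),.025),('cornB',(583,245),.025),('saddlemid',(451,157),.119),('lipfront',(449,122),.129),('lipback',(455,187),.125),('gripmid',(479,256),.1197),('gripin',(477,228),.1197),('gripout',(480,284),.1197),
 ('jawfrontL',(373,65),.104),('jawfrontR',(505,47),.104),('jawbackL',(375,88),.104),('rubL',(377,25),.1),('rubR',(493,12),.1),('rack',(445,245),.028)]:
    X=plane(m,np.array(p)*k,z);print(n,X.round(4),L(X).round(4))
E
```

```text
cornA [ 0.4159 -0.1612] [-0.2071  0.134 ]
cornB [ 0.6905 -0.1809] [-0.2071 -0.1413]
saddlemid [ 0.5589 -0.0744] [-0.1104 -0.0024]
lipfront [ 0.56   -0.0512] [-0.0871 -0.0018]
lipback [ 0.5576 -0.0962] [-0.1322 -0.0027]
gripmid [ 0.5688 -0.1523] [-0.1873 -0.0178]
gripin [ 0.5703 -0.1302] [-0.1651 -0.0178]
gripout [ 0.5664 -0.1751] [-0.2102 -0.0171]
jawfrontL [0.5146 0.0014] [-0.0379  0.0473]
jawfrontR [ 0.6124 -0.0052] [-0.0375 -0.0508]
jawbackL [ 0.5128 -0.0142] [-0.0536  0.0479]
rubL [0.523  0.0281] [-0.0107  0.0408]
rubR [0.6079 0.0203] [-0.0123 -0.0445]
rack [ 0.5515 -0.1535] [-0.1898 -0.0007]
```

Converted, -0.123 rad / 3.1416 = -0.0392.

```bash
echo '{"sx": [0.03, 0.06, 0.0953, 0.0953, 0.0953, 0.0953, 0.0953, 0.0953], "sy": [0.013, 0.026, 0.0398, 0.0398, 0.0398, 0.0398, 0.0398, 0.0398], "sz": [0.02, 0.05, 0.08, 0.11, 0.135, 0.15, 0.155, 0.155], "drx": [0, 0, 0, 0, 0, 0, 0, 0], "dry": [0, 0, 0, 0, 0, 0, 0, 0], "drz": [-0.0127, -0.0255, -0.0392, -0.0392, -0.0392, -0.0392, -0.0392, -0.0392], "finger_gap": [0, 0, 0, 0, 0, 0, 0, 0]}' > mv.in && python3 -m crank mv.in 10
echo '{"sx": [0, 0, 0, 0], "sy": [0, 0, 0, 0], "sz": [0, 0, 0, 0], "drx": [0, 0, 0, 0], "dry": [0, 0, 0, 0], "drz": [0, 0, 0, 0], "finger_gap": [0, 0, 0, 0]}' > mv.in && python3 -m crank mv.in
```

```text
time_s: 2.15
position: [0.5567, -0.0718, 0.1415]
tool_rot: [-3.137, -0.0, 1.493]
ft_force: [-0.3, 0.8, 0.0]
gripper_width: 0.418
grasp_force: 0.0
time_s: 2.48
position: [0.5594, -0.0723, 0.1454]
tool_rot: [3.139, 0.0, 1.493]
ft_force: [0.1, 0.4, -0.2]
gripper_width: 0.118
grasp_force: 0.0
```

```bash
echo '{"sx": [0.002, 0.004, 0.004, 0.004, 0.004, 0.004, 0.004, 0.004], "sy": [0, 0, 0, 0, 0, 0, 0, 0], "sz": [0.006, 0.012, 0.018, 0.022, 0.025, 0.028, 0.03, 0.032], "drx": [0, 0, 0, 0, 0, 0, 0, 0], "dry": [0, 0, 0, 0, 0, 0, 0, 0], "drz": [0, 0, 0, 0, 0, 0, 0, 0], "finger_gap": [0, 0, 0, 0, 0, 0, 0, 0]}' > mv.in && python3 -m crank mv.in
echo '{"sx": [0, 0, 0, 0], "sy": [0, 0, 0, 0], "sz": [0.001, 0.002, 0.003, 0.003], "drx": [0, 0, 0, 0], "dry": [0, 0, 0, 0], "drz": [0, 0, 0, 0], "finger_gap": [0, 0, 0, 0]}' > mv.in && python3 -m crank mv.in
```

```text
time_s: 3.15
position: [0.5583, -0.0678, 0.1128]
tool_rot: [-3.14, 0.0, 1.494]
ft_force: [-6.4, 0.7, 13.1]
gripper_width: 0.004
grasp_force: 6.7
time_s: 3.48
position: [0.5583, -0.0677, 0.1107]
tool_rot: [-3.14, -0.0, 1.494]
ft_force: [-7.8, 1.6, 16.1]
gripper_width: 0.004
grasp_force: 7.5
```

```bash
echo '{"sx": [0, 0, 0, 0], "sy": [-0.001, -0.002, -0.002, -0.002], "sz": [0, 0.0005, 0.001, 0.0015], "drx": [0, 0, 0, 0], "dry": [0, 0, 0, 0], "drz": [0, 0, 0, 0], "finger_gap": [0, 0, 0, 0]}' > mv.in && python3 -m crank mv.in
python3 - <<'E'
from h import *
import cv2
s=r.camera_model('side');a=r.get_image('side')[140:240,190:320,::-1];b=r.get_image('scene')[190:280,200:330,::-1]
a=cv2.resize(a,(520,400),interpolation=3);b=cv2.resize(b,(578,400),interpolation=3)
cv2.imwrite('pics/p1.png',cv2.resize(np.hstack([a,b]),(800,291)));st=r.state();print(st['ft_force'],st['torque'],pose()[0])
E
```

```text
time_s: 3.82
position: [0.5582, -0.0677, 0.1103]
tool_rot: [3.139, -0.0, 1.494]
ft_force: [-5.1, 1.7, 15.4]
gripper_width: 0.006
grasp_force: 7.6
[-4.57629988  2.40350758 15.97346862] [0.35842499 0.67180356 0.0473207 ] [ 0.55821507 -0.06766245  0.11030827]
```

View pics/p1.png

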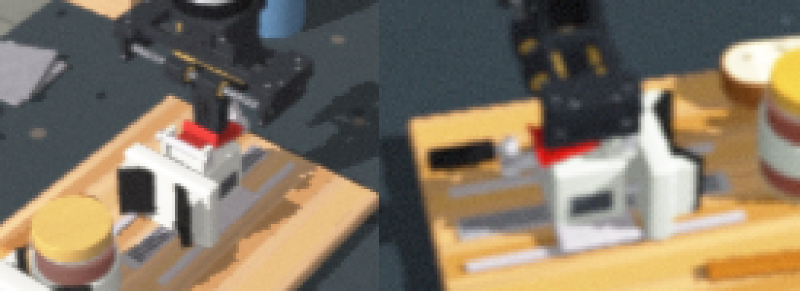

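The picture shows the fingertips seated in the red saddle, with the lever tilted down. I'll press a little further to find the stop.

```bash
echo '{"sx": [0, 0, 0], "sy": [0, 0, 0], "sz": [0.001, 0.002, 0.002], "drx": [0, 0, 0], "dry": [0, 0, 0], "drz": [0, 0, 0], "finger_gap": [0, 0, 0]}' > mv.in && python3 -m crank mv.in
echo '{"sx": [0, 0, 0], "sy": [0, 0, 0], "sz": [0.001, 0.002, 0.002], "drx": [0, 0, 0], "dry": [0, 0, 0], "drz": [0, 0, 0], "finger_gap": [0, 0, 0]}' > mv.in && python3 -m crank mv.in
```

```text
time_s: 4.17
position: [0.5583, -0.0675, 0.1088]
tool_rot: [3.139, -0.001, 1.494]
ft_force: [-6.4, 2.6, 19.1]
gripper_width: 0.007
grasp_force: 8.5
time_s: 4.42
position: [0.5584, -0.0674, 0.1083]
tool_rot: [3.139, -0.001, 1.494]
ft_force: [-10.7, 2.7, 27.4]
gripper_width: 0.004
grasp_force: 12.4
```

The lever is on its stop at about 27 N. I'll slide the jaw forward in stages, watching the force.

```bash
echo '{"sx": [0.001, 0.003, 0.006, 0.01, 0.014, 0.018, 0.021, 0.023], "sy": [-0.002, -0.003, -0.003, -0.003, -0.003, -0.003, -0.003, -0.003], "sz": [-0.0003, -0.0005, -0.0005, -0.0005, -0.0005, -0.0005, -0.0005, -0.0005], "drx": [0, 0, 0, 0, 0, 0, 0, 0], "dry": [0, 0, 0, 0, 0, 0, 0, 0], "drz": [0, 0, 0, 0, 0, 0, 0, 0], "finger_gap": [0, 0, 0, 0, 0, 0, 0, 0]}' > mv.in && python3 -m crank mv.in
python3 - <<'E'
from h import *
import cv2
m=r.camera_model('side');cv2.imwrite('pics/p2.png',r.get_image('side')[:,:,::-1]);st=r.state();print(st['ft_force'],pose()[0])
E
```

```text
time_s: 5.08
position: [0.5597, -0.0456, 0.1088]
tool_rot: [3.132, 0.002, 1.494]
ft_force: [-2.0, -3.4, 19.6]
gripper_width: 0.003
grasp_force: 9.6
[-1.99651805 -1.3681896  18.66813218] [ 0.55972483 -0.045287    0.10874749]
```

```bash
echo '{"sx": [0.003, 0.007, 0.011, 0.015, 0.019, 0.023, 0.027, 0.03], "sy": [0, 0, 0, 0, 0, 0, 0, 0], "sz": [0.0008, 0.0008, 0.0008, 0.0008, 0.0008, 0.0008, 0.0008, 0.0008], "drx": [0, 0, 0, 0, 0, 0, 0, 0], "dry": [0, 0, 0, 0, 0, 0, 0, 0], "drz": [0, 0, 0, 0, 0, 0, 0, 0], "finger_gap": [0, 0, 0, 0, 0, 0, 0, 0]}' > mv.in && python3 -m crank mv.in
python3 - <<'E'
from h import *
import cv2
a=r.get_image('side')[130:290,150:330,::-1];b=r.get_image('scene')[170:310,195:405,::-1]
a=cv2.resize(a,(400,356),interpolation=3);b=cv2.resize(b,(400,267),interpolation=3);b=cv2.copyMakeBorder(b,0,89,0,0,0)
cv2.imwrite('pics/p3.png',np.hstack([a,b]));st=r.state();print(st['ft_force'],pose()[0])
E
```

```text
time_s: 5.8
position: [0.562, -0.0155, 0.1085]
tool_rot: [3.133, 0.001, 1.494]
ft_force: [-3.7, -3.1, 22.4]
gripper_width: 0.001
grasp_force: 11.2
[-3.58635625 -1.17695485 22.42102385] [ 0.56206626 -0.01495387  0.10854121]
```

View pics/p3.png

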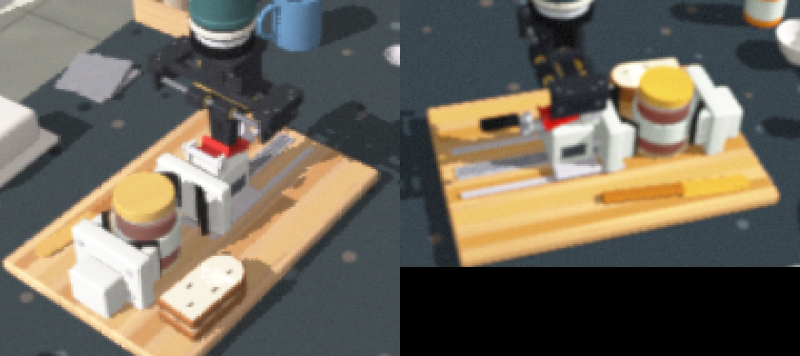

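The pictures show block and jaw sliding with the fingers, and the jar and bread untouched. I'll continue.

```bash
echo '{"sx": [0.003, 0.007, 0.011, 0.015, 0.019, 0.023, 0.026, 0.028], "sy": [0, 0, 0, 0, 0, 0, 0, 0], "sz": [0.0003, 0.0003, 0.0003, 0.0003, 0.0003, 0.0003, 0.0003, 0.0003], "drx": [0, 0, 0, 0, 0, 0, 0, 0], "dry": [0, 0, 0, 0, 0, 0, 0, 0], "drz": [0, 0, 0, 0, 0, 0, 0, 0], "finger_gap": [0, 0, 0, 0, 0, 0, 0, 0]}' > mv.in && python3 -m crank mv.in
echo '{"sx": [0.001, 0.002, 0.003, 0.004, 0.005, 0.006, 0.007, 0.008], "sy": [0, 0, 0, 0, 0, 0, 0, 0], "sz": [0, 0, 0, 0, 0, 0, 0, 0], "drx": [0, 0, 0, 0, 0, 0, 0, 0], "dry": [0, 0, 0, 0, 0, 0, 0, 0], "drz": [0, 0, 0, 0, 0, 0, 0, 0], "finger_gap": [0, 0, 0, 0, 0, 0, 0, 0]}' > mv.in && python3 -m crank mv.in
```

```text
time_s: 6.57
position: [0.5641, 0.0125, 0.1085]
tool_rot: [3.133, 0.001, 1.494]
ft_force: [-4.8, -4.7, 23.5]
gripper_width: 0.002
grasp_force: 12.1
time_s: 7.23
position: [0.5646, 0.0191, 0.1084]
tool_rot: [3.133, 0.003, 1.495]
ft_force: [-3.7, -10.4, 24.3]
gripper_width: 0.003
grasp_force: 13.2
```

```bash
echo '{"sx": [0.0005, 0.001, 0.0015, 0.002], "sy": [0, 0, 0, 0], "sz": [0, 0, 0, 0], "drx": [0, 0, 0, 0], "dry": [0, 0, 0, 0], "drz": [0, 0, 0, 0], "finger_gap": [0, 0, 0, 0]}' > mv.in && python3 -m crank mv.in
python3 - <<'E'
from h import *
import cv2
st=r.state();print(st['ft_force'],pose()[0])
for i,(n,y,x) in enumerate((('side',slice(130,290),slice(150,330)),('scene',slice(170,310),slice(195,405)))):
    a=r.get_image(n)[y,x,::-1];a=cv2.resize(a,(400,356 if i==0 else 267),interpolation=3)
    if i==0:A=a
cv2.imwrite('pics/p4.png',np.hstack([A,cv2.copyMakeBorder(a,0,89,0,0,0)]))
E
```

```text
time_s: 7.57
position: [0.5646, 0.0193, 0.1084]
tool_rot: [3.133, 0.006, 1.495]
ft_force: [-4.7, -14.6, 23.7]
gripper_width: 0.005
grasp_force: 14.0
[ -4.68536122 -14.60383435  23.73930836] [0.56463906 0.01934033 0.10841849]
```

View pics/p4.png

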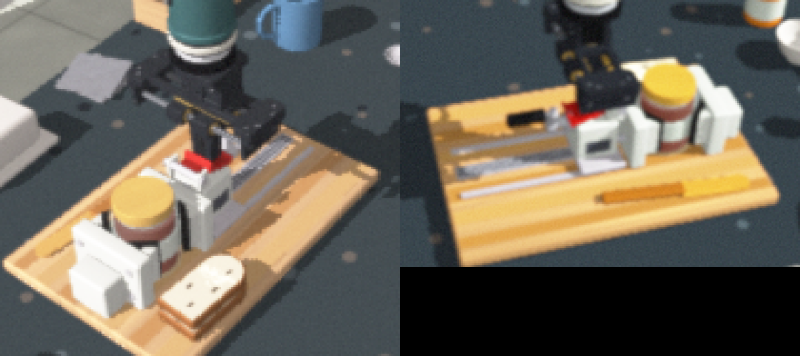

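Both views show the jar against both jaws, and force rises without motion. I'll check how far the jar moved with a lid centroid before and after.

```bash
cat > lid.py <<'E'
from h import *
import cv2
b=[.5644,.0358,1.4991]
def L(X): c,n=np.cos(b[2]),np.sin(b[2]);e=np.array(X[:2])-b[:2];return np.array([c*e[0]+n*e[1],-n*e[0]+c*e[1]])
def blob(im,q): # BGR, near q
    h=cv2.cvtColor(im,cv2.COLOR_BGR2HSV);m=cv2.inRange(h,(17,120,120),(32,255,255))
    n,l,s,c=cv2.connectedComponentsWithStats(m);i=min((i for i in range(1,n) if s[i][4]>80),key=lambda i:np.hypot(*(c[i]-q)));return c[i],s[i].tolist()
for n,q in(('scene',(335,213)),('side',(215,216))):
    m=r.camera_model(n)
    for im in(cv2.imread(f'pics/{n}0.png'),r.get_image(n)[:,:,::-1].copy()):
        c,s=blob(im,q);print(n,c.round(2),s,L(plane(m,c,.125)).round(4))
E
python3 lid.py
```

```text
scene [334.33 215.36] [319, 205, 30, 22, 516] [ 0.0906 -0.0107]
scene [335.82 213.97] [322, 203, 28, 22, 495] [ 0.0962 -0.0066]
side [214.09 217.95] [200, 207, 29, 23, 511] [ 0.0946 -0.0046]
side [213.25 220.02] [200, 209, 28, 23, 498] [ 0.1016 -0.0011]
```

The jar moved 6 mm towards the fixed jaw and 4 mm onto the centre line, so it is seated. I'll let the lever spring up by lifting straight with a light forward hold, then retreat above the crank grip.

```bash
echo '{"sx": [-0.001, -0.001, -0.001, -0.001, -0.002, -0.003, -0.003, -0.003], "sy": [0, 0, 0, 0, 0, 0, 0, 0], "sz": [-0.003, -0.006, -0.009, -0.012, -0.016, -0.022, -0.035, -0.05], "drx": [0, 0, 0, 0, 0, 0, 0, 0], "dry": [0, 0, 0, 0, 0, 0, 0, 0], "drz": [0, 0, 0, 0, 0, 0, 0, 0], "finger_gap": [0, 0, 0, 0, 0, 0, 0, 0]}' > mv.in && python3 -m crank mv.in
echo '{"sx": [-0.01, -0.04, -0.07, -0.087, -0.087, -0.087], "sy": [0, 0, 0, 0, 0, 0], "sz": [-0.02, -0.04, -0.06, -0.06, -0.06, -0.06], "drx": [0, 0, 0, 0, 0, 0], "dry": [0, 0, 0, 0, 0, 0], "drz": [0, 0, 0, 0, 0, 0], "finger_gap": [0.3, 0.5, 0.5, 0.5, 0.5, 0.5]}' > mv.in && python3 -m crank mv.in
python3 lid.py; python3 - <<'E'
from h import *
import cv2
print(r.state()['time_s'],pose()[0],r.state()['gripper_width'],r.state()['ft_force'])
m=r.camera_model('wrist');np.save('w2.npy',[m]);cv2.imwrite('pics/w2.png',cv2.resize(r.get_image('wrist')[:,:,::-1],(800,600)))
E
```

```text
time_s: 8.43
position: [0.5589, 0.0205, 0.1518]
tool_rot: [-3.138, -0.0, 1.494]
ft_force: [0.3, 0.3, 0.5]
gripper_width: 0.006
grasp_force: 0.0
time_s: 8.93
position: [0.5535, -0.0667, 0.2129]
tool_rot: [-3.141, -0.001, 1.492]
ft_force: [-0.2, -0.1, -1.0]
gripper_width: 0.438
grasp_force: 0.0
scene [334.33 215.36] [319, 205, 30, 22, 516] [ 0.0906 -0.0107]
scene [335.85 213.96] [322, 203, 28, 22, 495] [ 0.0962 -0.0066]
side [214.09 217.95] [200, 207, 29, 23, 511] [ 0.0946 -0.0046]
side [213.23 219.97] [200, 209, 28, 23, 499] [ 0.1015 -0.0013]
9.0333 [ 0.55307017 -0.06551475  0.21183133] 0.4974624955982482 [ 0.09915302 -0.1366908   0.67895684]
```

View pics/w2.png

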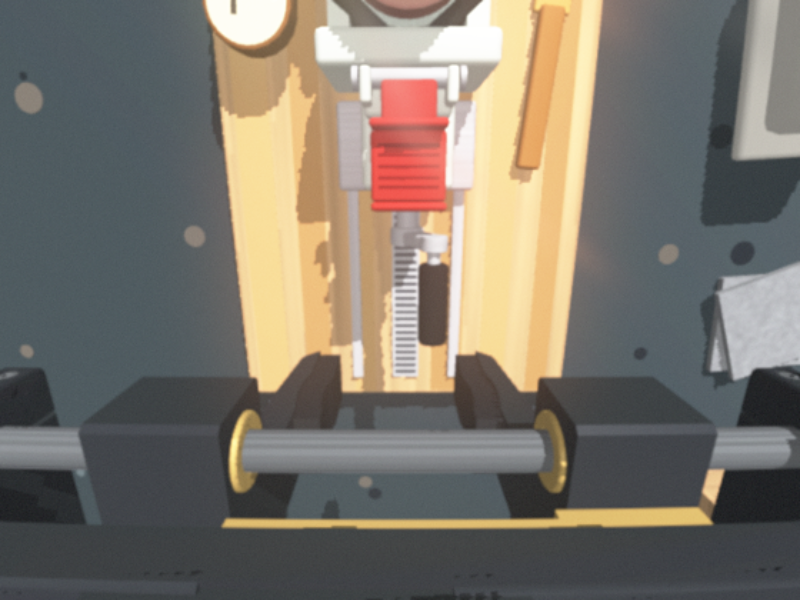

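The wrist view shows the lever up and the jaw against the jar. The black grip runs from (434,264) to (432,345), with the hub at (406,235) and the saddle's middle at (409,163).

```bash
python3 - <<'E'
from lid import *
m=np.load('w2.npy',allow_pickle=True)[0]
P,R=pose();print(P,r.state()['tool_rot'])
for n,p,z in [('gripmid',(433,304),.1197),('gripin',(434,264),.1197),('gripout',(432,345),.1197),('hub',(407,235),.087),('rack',(405,370),.028),('saddle',(409,165),.119),('lipback',(409,208),.125),('jawR',(498,60),.104),('jawL',(318,60),.104)]:
    X=plane(m,np.array(p)*.7,z);print(n,X.round(4),L(X).round(4), 'tool',(R.T@(np.r_[X,z]-P)).round(4))
E
```

```text
scene [334.33 215.36] [319, 205, 30, 22, 516] [ 0.0906 -0.0107]
scene [335.83 214.03] [322, 203, 28, 23, 496] [ 0.0961 -0.0068]
side [214.09 217.95] [200, 207, 29, 23, 511] [ 0.0946 -0.0046]
side [213.24 219.99] [200, 209, 28, 23, 504] [ 0.1015 -0.0012]
[ 0.5532408  -0.06529857  0.21167334] [-3.13973804e+00 -4.77256178e-04  1.49510134e+00]
gripmid [ 0.5747 -0.0664] [-0.1012 -0.0176] tool [0.0005 0.0216 0.0919]
gripin [ 0.5765 -0.0422] [-0.0769 -0.0177] tool [0.0248 0.0217 0.0919]
gripout [ 0.5727 -0.0927] [-0.1276 -0.0175] tool [-0.0259  0.0216  0.0919]
hub [ 0.5624 -0.0282] [-0.0639 -0.0026] tool [0.0377 0.0066 0.1247]
rack [ 0.5532 -0.1518] [-0.188  -0.0023] tool [-0.0864  0.0068  0.1836]
saddle [0.5658 0.0139] [-0.0218 -0.003 ] tool [0.0799 0.0067 0.0927]
lipback [ 0.5641 -0.0089] [-0.0446 -0.0029] tool [0.057  0.0067 0.0867]
jawR [0.619  0.0661] [ 0.0342 -0.0523] tool [0.136  0.0558 0.1076]
jawL [0.5201 0.0737] [0.0346 0.0469] tool [ 0.1361 -0.0434  0.1078]
```

Crank angle is about 0.45 rad with the grip 15 mm off the axis, which matches the 35 mm radius. I'll descend and pinch it.

```bash
echo '{"sx": [-0.004, -0.004, -0.004, -0.004, -0.004, -0.004], "sy": [0.0216, 0.0216, 0.0216, 0.0216, 0.0216, 0.0216], "sz": [0.02, 0.05, 0.08, 0.1, 0.108, 0.108], "drx": [0, 0, 0, 0, 0, 0], "dry": [0, 0, 0, 0, 0, 0], "drz": [0, 0, 0, 0, 0, 0], "finger_gap": [0.5, 0.5, 0.5, 0.5, 0.5, 0.5]}' > mv.in && python3 -m crank mv.in
echo '{"sx": [0, 0, 0, 0, 0, 0], "sy": [0, 0, 0, 0, 0, 0], "sz": [0, 0, 0, 0, 0, 0], "drx": [0, 0, 0, 0, 0, 0], "dry": [0, 0, 0, 0, 0, 0], "drz": [0, 0, 0, 0, 0, 0], "finger_gap": [0.15, 0.15, 0.15, 0.1, 0.1, 0.1]}' > mv.in && python3 -m crank mv.in 25
```

```text
time_s: 9.68
position: [0.5727, -0.071, 0.1015]
tool_rot: [-3.136, -0.001, 1.495]
ft_force: [-0.1, -0.3, 0.3]
gripper_width: 0.498
grasp_force: 0.0
time_s: 10.18
position: [0.5739, -0.0721, 0.1055]
tool_rot: [-3.14, 0.0, 1.494]
ft_force: [-5.5, 0.2, 2.9]
gripper_width: 0.194
grasp_force: 25.0
```

```bash
cat > th.py <<'E'
from h import *
s=r.state();P=pose()[0];c,n=np.cos(1.4991),np.sin(1.4991);e=P[:2]-[.5644,.0358]
y=-n*e[0]+c*e[1]+.0026;z=P[2]+.0135-.087
t=np.arctan2(-y,z);F=s['ft_force'];fy=-n*F[0]+c*F[1]
# force on tool opposing clockwise motion, tangent = (-cos t, -sin t) in (y,z)
print('theta %.3f rad %.1fmm  x %.4f resist %.1f radial %.1f fx %.1f t %.2f grip %.1f w %.3f'%(t,1e3*np.hypot(y,z),c*e[0]+n*e[1],fy*np.cos(t)+F[2]*np.sin(t),-fy*np.sin(t)+F[2]*np.cos(t),c*F[0]+n*F[1],s['time_s'],s['grasp_force'],s['gripper_width']))
E
python3 th.py
echo '{"sx": [0, 0, 0, 0, 0, 0], "sy": [0.0016, 0.0032, 0.0047, 0.0061, 0.0075, 0.0088], "sz": [0.0008, 0.0017, 0.0027, 0.0037, 0.0048, 0.006], "drx": [0, 0, 0, 0, 0, 0], "dry": [0, 0, 0, 0, 0, 0], "drz": [0, 0, 0, 0, 0, 0], "finger_gap": [0.1, 0.1, 0.1, 0.1, 0.1, 0.1]}' > mv.in && python3 -m crank mv.in; python3 th.py
echo '{"sx": [0, 0, 0, 0], "sy": [0.0012, 0.0024, 0.0035, 0.0046], "sz": [0.0012, 0.0025, 0.0038, 0.0052], "drx": [0, 0, 0, 0], "dry": [0, 0, 0, 0], "drz": [0, 0, 0, 0], "finger_gap": [0.1, 0.1, 0.1, 0.1]}' > mv.in && python3 -m crank mv.in; python3 th.py
```

```text
theta 0.427 rad 35.2mm  x -0.1070 resist 6.2 radial 0.3 fx -0.2 t 10.18 grip 25.0 w 0.194
time_s: 10.68
position: [0.5825, -0.0734, 0.0997]
tool_rot: [-3.139, 0.001, 1.494]
ft_force: [-6.4, -2.5, 5.1]
gripper_width: 0.186
grasp_force: 25.0
theta 0.727 rad 35.1mm  x -0.1077 resist 8.0 radial -0.3 fx -3.0 t 10.68 grip 25.0 w 0.186
time_s: 11.02
position: [0.587, -0.0739, 0.0947]
tool_rot: [-3.139, 0.001, 1.494]
ft_force: [-8.2, -2.7, 6.8]
gripper_width: 0.195
grasp_force: 25.0
theta 0.919 rad 35.0mm  x -0.1078 resist 10.2 radial -2.2 fx -3.3 t 11.02 grip 25.0 w 0.195
```

```bash
echo '{"sx": [0, 0], "sy": [0, 0], "sz": [0, 0], "drx": [0, 0], "dry": [0, 0], "drz": [0, 0], "finger_gap": [0.1, 0.1]}' > mv.in && python3 -m crank mv.in >/dev/null; python3 th.py
echo '{"sx": [0, 0], "sy": [0.0005, 0.001], "sz": [0.0007, 0.0014], "drx": [0, 0], "dry": [0, 0], "drz": [0, 0], "finger_gap": [0.1, 0.1]}' > mv.in && python3 -m crank mv.in>/dev/null; python3 th.py
echo '{"sx": [0, 0], "sy": [0, 0], "sz": [0, 0], "drx": [0, 0], "dry": [0, 0], "drz": [0, 0], "finger_gap": [0.1, 0.1]}' > mv.in && python3 -m crank mv.in >/dev/null; python3 th.py
```

```text
theta 0.922 rad 35.0mm  x -0.1078 resist 8.3 radial -1.3 fx -3.2 t 11.18 grip 25.0 w 0.195
theta 0.964 rad 35.0mm  x -0.1079 resist 10.4 radial -1.3 fx -3.5 t 11.35 grip 25.0 w 0.192
theta 0.965 rad 35.0mm  x -0.1079 resist 9.1 radial -2.7 fx -2.5 t 11.52 grip 25.0 w 0.195
```

```bash

echo '{"sx": [0], "sy": [0.0006], "sz": [0.0009], "drx": [0], "dry": [0], "drz": [0], "finger_gap": [0.1]}' > mv.in && python3 -m crank mv.in>/dev/null; python3 th.py
echo '{"sx": [0], "sy": [0.0005], "sz": [0.0009], "drx": [0], "dry": [0], "drz": [0], "finger_gap": [0.1]}' > mv.in && python3 -m crank mv.in>/dev/null; python3 th.py
echo '{"sx": [0], "sy": [0.0005], "sz": [0.0009], "drx": [0], "dry": [0], "drz": [0], "finger_gap": [0.1]}' > mv.in && python3 -m crank mv.in>/dev/null; python3 th.py
echo '{"sx": [0], "sy": [0], "sz": [0], "drx": [0], "dry": [0], "drz": [0], "finger_gap": [0.1]}' > mv.in && python3 -m crank mv.in>/dev/null; python3 th.py
echo '{"sx": [0], "sy": [0], "sz": [0], "drx": [0], "dry": [0], "drz": [0], "finger_gap": [0.1]}' > mv.in && python3 -m crank mv.in>/dev/null; python3 th.py
```

```text
theta 0.990 rad 35.0mm  x -0.1079 resist 10.7 radial -2.2 fx -3.3 t 11.60 grip 25.0 w 0.195
theta 1.020 rad 35.0mm  x -0.1079 resist 10.9 radial -2.5 fx -2.5 t 11.68 grip 25.0 w 0.192
theta 1.049 rad 35.0mm  x -0.1079 resist 11.8 radial -4.1 fx -2.3 t 11.77 grip 25.0 w 0.193
theta 1.052 rad 34.9mm  x -0.1079 resist 11.5 radial -2.4 fx -3.7 t 11.85 grip 25.0 w 0.196
theta 1.051 rad 35.0mm  x -0.1079 resist 10.0 radial -2.9 fx -2.8 t 11.93 grip 25.0 w 0.191
```

I'll check whether the block is still being pushed back in the rack play by locating the red saddle's back edge in the wrist view, numerically, before and now.

```bash
cat > red.py <<'E'
from lid import L,plane,np,r,cv2
def edge(im,m):
    h=cv2.cvtColor(im,cv2.COLOR_BGR2HSV);k=cv2.inRange(h,(0,150,90),(8,255,255))|cv2.inRange(h,(172,150,90),(180,255,255))
    n,l,s,c=cv2.connectedComponentsWithStats(k);i=1+np.argmax(s[1:,4]);ys,xs=np.where(l==i)
    p=np.array([L(plane(m,np.array([x,y+.5]),.122)) for x in range(int(np.percentile(xs,25)),int(np.percentile(xs,75)),3) for y in [ys[xs==x].max()]])
    q=np.array([L(plane(m,np.array([x,y-.5]),.11)) for x in range(int(np.percentile(xs,40)),int(np.percentile(xs,60)),3) for y in [ys[xs==x].min()]])
    print('red',s[i].tolist(),'back edge x',np.median(p[:,0]).round(4),'front edge x',np.median(q[:,0]).round(4),'y',np.median(p[:,1]).round(4))
m=np.load('w2.npy',allow_pickle=True)[0]
edge(cv2.resize(cv2.imread('pics/w2.png'),(560,420),interpolation=cv2.INTER_AREA),m)
m=r.camera_model('wrist');im=r.get_image('wrist')[:,:,::-1].copy();cv2.imwrite('pics/w3.png',im);edge(im,m)
E
python3 red.py; python3 th.py
```

```text
scene [334.33 215.36] [319, 205, 30, 22, 516] [ 0.0906 -0.0107]
scene [335.91 213.99] [322, 204, 28, 21, 494] [ 0.0964 -0.0067]
side [214.09 217.95] [200, 207, 29, 23, 511] [ 0.0946 -0.0046]
side [213.35 220.02] [200, 209, 28, 23, 500] [ 0.1015 -0.0009]
red [260, 93, 52, 54, 1956] back edge x -0.0454 front edge x -0.0125 y 0.0017
red [123, 0, 130, 156, 16285] back edge x -0.0471 front edge x 0.0104 y -0.0006
theta 1.051 rad 35.0mm  x -0.1080 resist 10.6 radial -3.2 fx -3.3 t 12.08 grip 25.0 w 0.194
```

```bash

echo '{"sx": [0], "sy": [0.0001], "sz": [0.0011], "drx": [0], "dry": [0], "drz": [0], "finger_gap": [0.1]}' > mv.in && python3 -m crank mv.in>/dev/null; python3 th.py
echo '{"sx": [0], "sy": [0.0003], "sz": [0.001], "drx": [0], "dry": [0], "drz": [0], "finger_gap": [0.1]}' > mv.in && python3 -m crank mv.in>/dev/null; python3 th.py
echo '{"sx": [0], "sy": [0.0004], "sz": [0.001], "drx": [0], "dry": [0], "drz": [0], "finger_gap": [0.1]}' > mv.in && python3 -m crank mv.in>/dev/null; python3 th.py
echo '{"sx": [0], "sy": [0.0004], "sz": [0.001], "drx": [0], "dry": [0], "drz": [0], "finger_gap": [0.1]}' > mv.in && python3 -m crank mv.in>/dev/null; python3 th.py
echo '{"sx": [0], "sy": [0.0004], "sz": [0.001], "drx": [0], "dry": [0], "drz": [0], "finger_gap": [0.1]}' > mv.in && python3 -m crank mv.in>/dev/null; python3 th.py
echo '{"sx": [0], "sy": [0], "sz": [0], "drx": [0], "dry": [0], "drz": [0], "finger_gap": [0.1]}' > mv.in && python3 -m crank mv.in>/dev/null; python3 th.py;python3 red.py | tail -1
```

```text
theta 1.075 rad 34.9mm  x -0.1080 resist 11.9 radial -1.8 fx -2.6 t 12.17 grip 25.0 w 0.198
theta 1.104 rad 34.9mm  x -0.1080 resist 11.6 radial -2.1 fx -3.3 t 12.25 grip 25.0 w 0.196
theta 1.133 rad 34.9mm  x -0.1081 resist 12.9 radial -2.9 fx -2.8 t 12.33 grip 25.0 w 0.199
theta 1.162 rad 34.9mm  x -0.1081 resist 13.3 radial -3.6 fx -2.9 t 12.42 grip 25.0 w 0.192
theta 1.191 rad 34.9mm  x -0.1081 resist 12.2 radial -4.2 fx -3.4 t 12.50 grip 25.0 w 0.196
theta 1.194 rad 34.9mm  x -0.1081 resist 11.4 radial -2.4 fx -3.8 t 12.58 grip 25.0 w 0.193
red [109, 0, 138, 157, 17267] back edge x -0.0472 front edge x 0.0087 y -0.0007
```

Since about θ=0.75 the block has hardly moved, so the jar may already be squeezed. To find the free-running level reliably, I'll turn back a little, which is the safe direction, and read the feel along the way.

```bash

echo '{"sx": [0], "sy": [-0.0008], "sz": [-0.0026], "drx": [0], "dry": [0], "drz": [0], "finger_gap": [0.1]}' > mv.in && python3 -m crank mv.in>/dev/null; python3 th.py
echo '{"sx": [0], "sy": [-0.0004], "sz": [-0.0013], "drx": [0], "dry": [0], "drz": [0], "finger_gap": [0.1]}' > mv.in && python3 -m crank mv.in>/dev/null; python3 th.py
echo '{"sx": [0], "sy": [-0.0004], "sz": [-0.0013], "drx": [0], "dry": [0], "drz": [0], "finger_gap": [0.1]}' > mv.in && python3 -m crank mv.in>/dev/null; python3 th.py
echo '{"sx": [0], "sy": [-0.0005], "sz": [-0.0013], "drx": [0], "dry": [0], "drz": [0], "finger_gap": [0.1]}' > mv.in && python3 -m crank mv.in>/dev/null; python3 th.py
echo '{"sx": [0], "sy": [-0.0005], "sz": [-0.0013], "drx": [0], "dry": [0], "drz": [0], "finger_gap": [0.1]}' > mv.in && python3 -m crank mv.in>/dev/null; python3 th.py
echo '{"sx": [0], "sy": [-0.0006], "sz": [-0.0012], "drx": [0], "dry": [0], "drz": [0], "finger_gap": [0.1]}' > mv.in && python3 -m crank mv.in>/dev/null; python3 th.py
echo '{"sx": [0], "sy": [-0.0006], "sz": [-0.0012], "drx": [0], "dry": [0], "drz": [0], "finger_gap": [0.1]}' > mv.in && python3 -m crank mv.in>/dev/null; python3 th.py
echo '{"sx": [0], "sy": [-0.0007], "sz": [-0.0012], "drx": [0], "dry": [0], "drz": [0], "finger_gap": [0.1]}' > mv.in && python3 -m crank mv.in>/dev/null; python3 th.py
echo '{"sx": [0], "sy": [-0.0007], "sz": [-0.0012], "drx": [0], "dry": [0], "drz": [0], "finger_gap": [0.1]}' > mv.in && python3 -m crank mv.in>/dev/null; python3 th.py
echo '{"sx": [0], "sy": [-0.0008], "sz": [-0.0011], "drx": [0], "dry": [0], "drz": [0], "finger_gap": [0.1]}' > mv.in && python3 -m crank mv.in>/dev/null; python3 th.py;python3 red.py | tail -1
```

```text
theta 1.146 rad 35.0mm  x -0.1080 resist -1.5 radial -3.1 fx -4.3 t 12.82 grip 25.0 w 0.193
theta 1.121 rad 35.0mm  x -0.1080 resist -2.1 radial -2.6 fx -4.6 t 12.90 grip 25.0 w 0.195
theta 1.098 rad 35.0mm  x -0.1079 resist -2.4 radial -3.1 fx -5.6 t 12.98 grip 25.0 w 0.194
theta 1.066 rad 35.1mm  x -0.1079 resist -2.3 radial -3.6 fx -5.3 t 13.07 grip 25.0 w 0.198
theta 1.031 rad 35.2mm  x -0.1078 resist -2.8 radial -4.0 fx -5.0 t 13.15 grip 25.0 w 0.193
theta 0.996 rad 35.2mm  x -0.1078 resist -3.0 radial -3.6 fx -4.5 t 13.23 grip 25.0 w 0.196
theta 0.961 rad 35.2mm  x -0.1077 resist -3.0 radial -4.3 fx -4.6 t 13.32 grip 25.0 w 0.195
theta 0.922 rad 35.3mm  x -0.1077 resist -3.8 radial -4.2 fx -5.1 t 13.40 grip 25.0 w 0.200
theta 0.885 rad 35.3mm  x -0.1076 resist -4.0 radial -5.5 fx -4.7 t 13.48 grip 25.0 w 0.193
theta 0.847 rad 35.4mm  x -0.1075 resist -5.6 radial -4.7 fx -5.0 t 13.57 grip 25.0 w 0.198
red [143, 0, 120, 155, 15040] back edge x -0.0468 front edge x 0.0131 y -0.0005
```

The two-way readings give a free-running level of about 6.9 N at the grip. They put the squeeze at about 75 N at θ=1.19 (too much), about 46 N at 0.92 and about 27 N at 0.85. I'll settle at θ≈0.89, approached forward.

```bash

echo '{"sx": [0], "sy": [0.0004], "sz": [0.001], "drx": [0], "dry": [0], "drz": [0], "finger_gap": [0.1]}' > mv.in && python3 -m crank mv.in>/dev/null; python3 th.py
echo '{"sx": [0], "sy": [0.0006], "sz": [0.0007], "drx": [0], "dry": [0], "drz": [0], "finger_gap": [0.1]}' > mv.in && python3 -m crank mv.in>/dev/null; python3 th.py
echo '{"sx": [0], "sy": [0.0003], "sz": [0.0004], "drx": [0], "dry": [0], "drz": [0], "finger_gap": [0.1]}' > mv.in && python3 -m crank mv.in>/dev/null; python3 th.py
echo '{"sx": [0], "sy": [0], "sz": [0], "drx": [0], "dry": [0], "drz": [0], "finger_gap": [0.1]}' > mv.in && python3 -m crank mv.in>/dev/null; python3 th.py
```

```text
theta 0.860 rad 35.2mm  x -0.1076 resist 4.9 radial -2.6 fx -5.5 t 13.80 grip 25.0 w 0.192
theta 0.868 rad 35.2mm  x -0.1076 resist 8.3 radial -2.8 fx -5.7 t 13.88 grip 25.0 w 0.196
theta 0.871 rad 35.2mm  x -0.1076 resist 9.2 radial -3.1 fx -5.4 t 13.97 grip 25.0 w 0.195
theta 0.870 rad 35.2mm  x -0.1076 resist 7.8 radial -3.9 fx -5.0 t 14.05 grip 25.0 w 0.191
```

```bash

echo '{"sx": [0], "sy": [0.0004], "sz": [0.0006], "drx": [0], "dry": [0], "drz": [0], "finger_gap": [0.1]}' > mv.in && python3 -m crank mv.in>/dev/null; python3 th.py
echo '{"sx": [0], "sy": [0.0004], "sz": [0.0006], "drx": [0], "dry": [0], "drz": [0], "finger_gap": [0.1]}' > mv.in && python3 -m crank mv.in>/dev/null; python3 th.py
echo '{"sx": [0], "sy": [0.0003], "sz": [0.0005], "drx": [0], "dry": [0], "drz": [0], "finger_gap": [0.1]}' > mv.in && python3 -m crank mv.in>/dev/null; python3 th.py
```

```text
theta 0.885 rad 35.2mm  x -0.1076 resist 9.7 radial -3.1 fx -5.2 t 14.13 grip 25.0 w 0.199
theta 0.904 rad 35.2mm  x -0.1076 resist 9.5 radial -3.0 fx -4.7 t 14.22 grip 25.0 w 0.195
theta 0.920 rad 35.2mm  x -0.1077 resist 10.8 radial -3.5 fx -5.4 t 14.30 grip 25.0 w 0.194
```

That is about 10 N forward, some 3 N above free running, so about 45 N of squeeze. I'll unload the hand slightly, open the fingers and rise straight up.

```bash

echo '{"sx": [-0.0004, -0.0004, -0.0004, -0.0004, -0.0004, -0.0004], "sy": [-0.0004, -0.0004, -0.0004, -0.0004, -0.0004, -0.0004], "sz": [-0.0005, -0.0005, -0.0005, -0.0005, -0.0005, -0.0005], "drx": [0, 0, 0, 0, 0, 0], "dry": [0, 0, 0, 0, 0, 0], "drz": [0, 0, 0, 0, 0, 0], "finger_gap": [0.1, 0.5, 0.5, 0.5, 0.5, 0.5]}' > mv.in && python3 -m crank mv.in;python3 th.py
echo '{"sx": [0, 0, 0, 0, 0, 0, 0], "sy": [0, 0, 0, 0, 0, 0, 0], "sz": [-0.01, -0.03, -0.06, -0.09, -0.12, -0.13, -0.13], "drx": [0, 0, 0, 0, 0, 0, 0], "dry": [0, 0, 0, 0, 0, 0, 0], "drz": [0, 0, 0, 0, 0, 0, 0], "finger_gap": [0.5, 0.5, 0.5, 0.5, 0.5, 0.5, 0.5]}' > mv.in && python3 -m crank mv.in
python3 lid.py; python3 - <<'E'
from h import *
import cv2
np.save('w4.npy',[r.camera_model('wrist')]);a=r.get_image('wrist')[:,:,::-1];b=r.get_image('side')[130:290,150:330,::-1]
cv2.imwrite('pics/f.png',np.hstack([cv2.resize(a,(400,300)),cv2.resize(b,(338,300),interpolation=3)]));print(r.state()['ft_force'])
E
```

```text
time_s: 14.8
position: [0.5892, -0.0733, 0.0951]
tool_rot: [3.14, -0.0, 1.494]
ft_force: [-0.5, 0.6, -0.2]
gripper_width: 0.501
grasp_force: 0.0
theta 0.947 rad 36.9mm  x -0.1070 resist 0.1 radial -0.5 fx 0.6 t 14.80 grip 0.0 w 0.501
time_s: 15.38
position: [0.5911, -0.0739, 0.2293]
tool_rot: [3.133, 0.001, 1.494]
ft_force: [0.5, 0.6, 0.5]
gripper_width: 0.495
grasp_force: 0.0
scene [334.33 215.36] [319, 205, 30, 22, 516] [ 0.0906 -0.0107]
scene [335.85 214.  ] [322, 203, 28, 22, 496] [ 0.0962 -0.0067]
side [214.09 217.95] [200, 207, 29, 23, 511] [ 0.0946 -0.0046]
side [213.31 220.06] [200, 209, 28, 23, 502] [ 0.1016 -0.0009]
[-0.5009742   0.84059618 -0.22546211]
```

View pics/f.png

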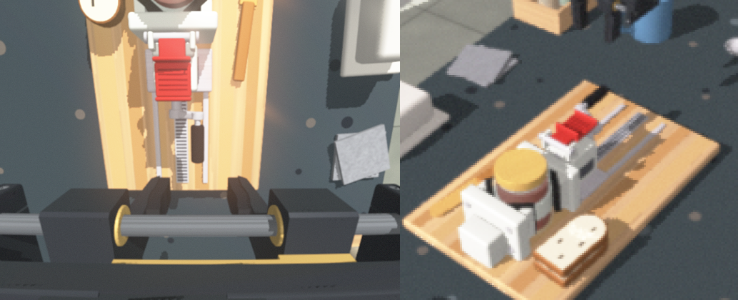

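The final picture shows the jar upright and seated between both jaws, the lever up, the bread and spreader where they were, and the hand clear. I'll hand the job in.

```bash
python3 -c "
from plant import r
print(r.job_done())"
```

```text
the job is handed in; nothing more can be done
None
```

I handed the job in with the jar upright and centred between the jaws, the lever up and the squeeze at about 45 N by feel at the crank; while I was finding that level it briefly rose to about 75 N, close to the 80 N limit, so I eased it back.

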